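# Tie the press mould shut with its oblong-eyed tie plate

### The arm

A 6-joint arm with a two-finger parallel gripper is mounted at the origin on the work surface. World frame = base frame: x ahead of the robot, y to its left, z up, the work surface at z = 0. Lengths are in mm, angles in rad, forces in N, time in s.
With the tool pointing down it reaches from about 300 to 775 mm from the base axis. Payload 14.6 kg.
Tool frame: the origin (TCP) lies between the finger pads, 19 mm behind the fingertips; this is the grasp point; z points along the fingers, y is the line along which they close (so a half turn about z gives the same grasp; the last joint's range is limited). The gripper opens to 94 mm and grips with 3 to 60 N. Pads are 16 mm wide; open, the fingers measure 119 mm over their backs; the gripper's body (75 mm by 177 mm) begins 78 mm behind the grasp point.
Start: joints at [-1.298, 0.3, 1.521, -0, 1.321, -0.067], TCP at [183.307, -518.544, 224.246] pointing down, gripper open.
Joint ranges: [-3.03, 3.03], [-0.79, 2.21], [0.23, 2.52], [-1.04, 4.18], [0, 3.07], [-2.55, 2.55]. Speed limits (rad/s): [2.22, 2.22, 2.57, 3.14, 3.14, 3.14].

### API

Orientations are given as [roll, pitch, yaw] about the fixed x, y, z axes, in that order (R = Rz(yaw) Ry(pitch) Rx(roll)).
In Python, from cell import manip gives the robot as it stands.
- The arm moves only by the shell command python3 -m creep 'ROWS' [OPENING] [FORCE]. ROWS is a JSON object with one list for each field, all of the same length, 1 to 5, a row being the entries at one place: sx, sy, sz (the shift in mm), ax, ay, az (a rotation vector in rad); each row is the pose to reach, as a shift and turn from the pose commanded when the command began, along the tool's axes at that moment; what a row does not reach only later rows make up. A row lasts 1/10 s, in which the tool goes at most 50 mm and 0.15 rad, less where a joint would pass 70% of its speed; a pose out of reach is approached as far as the arm can. OPENING is the finger opening in mm, set as the command begins (- or left out keeps the last). The fingers move at their own pace and stop on an object; FORCE is the grip in N (left out, the last holds). Time passes only in rows, so rows that do not move let the fingers close. It prints the time, the measured TCP pose, the force, the opening and the grip force at its end. Input that does not fit is refused with a message, and nothing moves.
- manip.read_state(): the state, without advancing time (a new reading comes with each control period).
- manip.camera(name): name is "side" or "top"; returns (picture, depth): 420x560x3 uint8, red, green, blue; 420x560 float32, mm along the optical axis (not along the pixel's ray), 0 where there is no reading.
- manip.camera_info(name): a dict with "K" (3x3 intrinsics, pixels), "rvec" (rotation vector, rad) and "tvec" (3), from world to camera coordinates, as OpenCV has them. Camera axes: x right, y down, z forward; pixel columns grow to the right and rows downward; lengths in mm; the calibration is good to about 2 mm. A picture is of the moment at which its call begins. camera_info takes no time and is no camera call.
- manip.sign_off(): hands the job in; it is judged then, once.
The state is a dict: "clock": time; "joints": joint angles; "qd": joint speeds; "effort": joint torques, N m; "eef_pos": TCP position; "eef_rot": TCP orientation; "wrist_force": force on the tool from outside, world axes, zero at the start; "moment": the same for the moment, N m; "finger_gap": finger opening in mm; "finger_force": force on a finger pad.
Only numpy, scipy, OpenCV 4.12 (cv2) and the standard library are available. Lean on these libraries where they do the work, as an engineer would, in place of code of your own. Each camera call takes 0.05 s, during which the arm holds its last target. There are 200 camera calls.

### The job

Tie the two halves of the sheet mould together with the steel tie plate: hook its oblong eye under the wide head of the stud by tilting the plate, draw it up snug against the stud by feel with a light pull (no more than about 10 N), then lower the other end so the plate lies flat on the mould with its rear slot over the dowel. Work gently, never forcing plate against mould, let go of it, and leave the other things on the bench where they are.

Things in the scene. Friction and masses are not known exactly. Their poses are not given: they have to be found in the camera images.
- plate: Loose flat steel tie plate, 156 (x) x 46 (y) x 5 mm, 0.19 to 0.31 kg, flat on the bench. Origin: on its underside's middle line, 72 mm from the nose; z up; its -x end is the nose, roughly to the robot's right. Oblong eye right through: x = -64 to -29, 22 mm wide; nose bar: x = -72 to -64. Rear slot right through: x = 33 to 75, 15 mm wide..
- grip (a point): Middle of the plate's wooden grip bar (48 in x, 12 in y, from 5 to 41 mm above the plate's underside): plate x = 5, y = 0, z = 28 mm; axes of the plate. With the TCP here, tool square to the plate and fingers closing along the plate's y (on the 12 mm), the plate is held firmly with 60 N and gives hardly at all under a pull.
- eye_nose (a point): Middle of the eye's front edge (inner edge of the nose bar) on the plate's underside: plate x = -64, y = 0, z = 0; axes of the plate. This edge must come to bear on the stud's neck.
- mould: Fixed aluminium mould, two halves end to end, together 200 (x) x 100 (y) x 40 mm high with a flat top, at a new place and yaw each time. Origin: centre of its underside, on the bench, z up; its -x end looks roughly to the robot's right (-y), within 20 degrees. The T-headed stud stands on the front half, the dowel on the rear half, both on the middle line y = 0.
- slot_mid (a point): Middle of the stud's slot, on the mould's top (mould x = -45, y = 0, z = 40 mm), axes of the mould. The stud is clamped hard in the slot, its axis up to 12 mm either way in x from here; this offset is in no reported pose: feel or see it. Neck 12 wide, x = -6 (round front) to 14 about the axis; bar head 44 (x) x 14 (y) x 5, centred on the axis, underside 15, top 20 mm above the mould's top.
- head_front (a point): Point below the head's front overhang, 14 mm before slot_mid (to -x), 6 mm above the mould's top. The head is longer than the eye: tilt the plate about 35 degrees, nose down and rear up, lower the nose in front of the head (it may touch the top), then draw the plate to +x, under the head, until the eye's front edge meets the neck. Contact then shows as a force along -x; creep (10 mm/s or less).
- dowel (a point): Foot of the dowel on the mould's top, 112 mm behind slot_mid (+x): plain, 10 mm across, dome-topped, 14 mm high. It goes into the plate's rear slot as the plate is levelled about its nose. Only with the eye's front edge within about 2 mm of the neck does the eye's rear edge pass the head's rear tip.
- bottle: Bystander: amber bottle, 60 mm across, 160 mm high; origin: centre of its base.
- tape: Bystander: yellow tape measure, 65 x 40 x 60 mm high; origin: centre of its base.
- swatch: Bystander: speckled sample tile of pressed plastic, 100 x 100 x 18 mm; origin: centre of its underside.
There are look-alikes about, which are no part of the job. What is shaped like the plate but green or red is not meant.

How it is judged:
By the outcome, as a careful person would: the job done as asked, in the order asked, and still so for the second after the job is handed in, with the robot touching nothing.
It also fails if it takes over 58 s, if anything falls off the work surface, if the arm or the gripper's body presses on something with over 40 N, if the wrist force passes 120 N, or if a joint passes its speed limit or range.

## Working session

There is one attempt and no reset: what is moved stays moved. The work goes in short steps, Python scripts to look and compute and a shell command to move; the robot and the scene stay as the last step left them, time stands still between calls to the robot, and variables do not carry over. Pictures are saved under pics/ and viewed, at most 10 in all, crops included, and the job is handed in when it is done.

```bash
ls; mkdir -p pics
python3 - <<'E'
from cell import manip
import cv2,numpy as np
for n in("side","top"):
    p,d=manip.camera(n); cv2.imwrite(f"pics/{n}0.png",p[:,:,::-1]); np.savez(f"{n}0.npz",p=p,d=d)
    i=manip.camera_info(n); print(n,i)
print(manip.read_state())
E
```

```text
pics
side {'K': array([[501.25579053,   0.        , 281.12779153],
       [  0.        , 501.25579053, 210.59518106],
       [  0.        ,   0.        ,   1.        ]]), 'rvec': array([ 0.87328935, -2.37342771,  1.25437586]), 'tvec': array([ 439.45124036,  271.6905484 , 1034.99197952])}
top {'K': array([[450.10159669,   0.        , 281.97280809],
       [  0.        , 450.10159669, 203.47981101],
       [  0.        ,   0.        ,   1.        ]]), 'rvec': array([ 2.24847818, -1.96090101,  0.20055392]), 'tvec': array([ -72.66303419,  551.79406983, 1038.57547258])}
{'clock': 0.1, 'joints': array([-1.29758202e+00,  3.00366093e-01,  1.52150288e+00,  4.17669603e-05,
        1.32070138e+00, -6.66494323e-02]), 'qd': array([-9.17570474e-04, -1.93532768e-03, -7.32270554e-04,  1.69761558e-03,
       -8.80475301e-05, -1.53251054e-03]), 'effort': array([ 9.18320220e-04, -5.32643759e+01, -3.53284085e+01,  7.08856224e-02,
        2.34815438e-02, -6.51190044e-05]), 'eef_pos': array([ 183.27170344, -518.34408942,  223.7770015 ]), 'eef_rot': array([-3.14061981e+00, -1.05482959e-04,  3.39853330e-01]), 'wrist_force': array([-0.01448686, -0.36074882,  0.09723689]), 'moment': array([ 0.01265103, -0.02723179,  0.01504252]), 'finger_force': 0.0, 'finger_gap': 94.02913994964221}
```

View pics/top0.png

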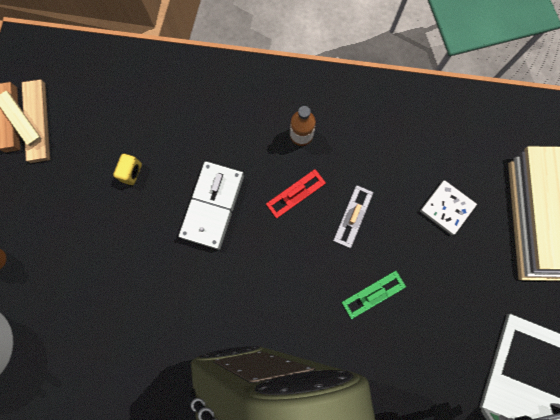

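View pics/side0.png

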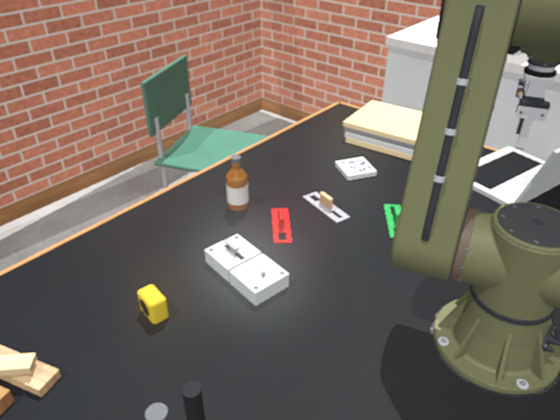

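Candidates in the top view: steel plate with wooden grip (353,216), red look-alike (297,193), green look-alike (374,295). I choose the steel one and check it in a close crop.

```bash
cat > h.py <<'E'
import cv2,numpy as np
from cell import manip
def cam(n):
    i=manip.camera_info(n); R=cv2.Rodrigues(i['rvec'])[0]; return i['K'],R,i['tvec']
def ray(n,uv,z):
    "pixels -> world points on plane z"
    K,R,t=cam(n); uv=np.atleast_2d(np.float64(uv)); d=np.c_[uv,np.ones(len(uv))]@np.linalg.inv(K).T@R; c=-R.T@t
    return c+d*((z-c[2])/d[:,2])[:,None]
def pts(n,d):
    K,R,t=cam(n); v,u=np.mgrid[:d.shape[0],:d.shape[1]]
    return ((np.stack([u,v,np.ones_like(u)],-1)@np.linalg.inv(K).T)*d[...,None]-t)@R
def proj(n,P):
    K,R,t=cam(n); q=(np.atleast_2d(P)@R.T+t)@K.T; return q[:,:2]/q[:,2:]
E
python3 - <<'E'
from h import *
t=np.load('top0.npz'); s=np.load('side0.npz')
for n,uv in dict(stud=(217,185),dowel=(201,229),plate=(353,216),bottle=(303,125),tape=(127,169),sw=(449,207)).items(): print(n,ray('top',uv,0).round(0))
def mask(p): 
    h=cv2.cvtColor(p,cv2.COLOR_RGB2HSV); return ((h[...,1]<70)&(h[...,2]>90)).astype(np.uint8)
for n,im,roi,z in(('top',t,(320,175,390,255),5),('top',t,(165,150,255,260),40),('side',s,(295,185,355,225),5),('side',s,(195,225,295,310),40)):
    x0,y0,x1,y1=roi; m=np.zeros((420,560),np.uint8); m[y0:y1,x0:x1]=mask(im['p'])[y0:y1,x0:x1]
    c=np.vstack([k for k in cv2.findContours(m,0,2)[0] if len(k)>8]).reshape(-1,2)
    w=ray(n,c,z)[:,:2].astype(np.float32); r=cv2.minAreaRect(w); print(n,z,r)
P=pts('top',t['d']); print('mould z',P[225,190],P[175,205],'plate',P[238,343])
a=cv2.resize(t['p'][170:260,310:400],(400,400),interpolation=2)
b=cv2.resize(t['p'][155:255,165:265],(400,400),interpolation=2)
cv2.imwrite('pics/crop0.png',np.hstack([a,b])[:,:,::-1])
E
```

```text
stud [[593. 177.   0.]]
dowel [[475. 198.   0.]]
plate [[ 560. -179.    0.]]
bottle [[786. -22.   0.]]
tape [[604. 416.   0.]]
sw [[ 617. -420.    0.]]
top 5 ((560.19140625, -178.6127166748047), (48.233768463134766, 158.09071350097656), 74.51729583740234)
top 40 ((535.3549194335938, 175.98663330078125), (105.6258773803711, 202.3594512939453), 81.10077667236328)
side 5 ((565.3089599609375, -165.1747589111328), (155.29360961914062, 168.96710205078125), 40.684364318847656)
side 40 ((534.5977783203125, 187.03106689453125), (246.67308044433594, 300.4840393066406), 40.522666931152344)
mould z [476.02223747 218.83737594  40.05911164] [604.4872134  203.03592998  44.64412302] plate [ 500.74747891 -159.73840336    1.12792347]
```

View pics/crop0.png

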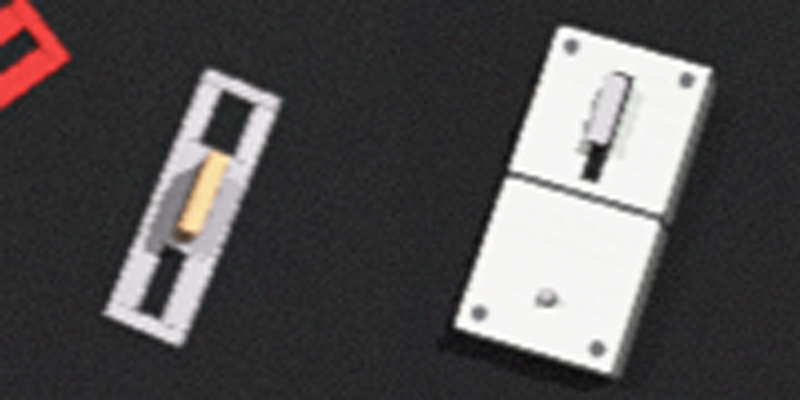

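Crop: left is the steel plate, with wooden grip (200,195), wide eye (230,115), narrow rear slot (160,285). Right is the mould, with T-head (605,110), empty slot end (592,163), dowel (545,297).

Run:
```python
from h import *
for n in('top','side'):
    print(n,proj(n,[[183,-518,224],[0,0,0],[0,0,300],[560,-179,5],[535,176,40],[786,-22,0]]).round(0).tolist())
    K,R,t=cam(n); print(-R.T@t)
t=np.load('top0.npz'); s=np.load('side0.npz')
for n,d,px in(('top',t['d'],[(303,115),(127,168),(449,207),(374,295),(185,160)]),('side',s['d'],[(237,190),(152,300),(355,168),(510,270),(325,203),(245,265)])):
    P=pts(n,d)
    for u,v in px: print(n,u,v,P[v,u].round(0))
```

```text
top [[531.0, 416.0], [250.0, 443.0], [238.0, 501.0], [353.0, 216.0], [211.0, 204.0], [303.0, 125.0]]
[ 338.47071106  -25.37813596 1128.35683729]
side [[520.0, 134.0], [494.0, 342.0], [536.0, 225.0], [326.0, 205.0], [246.0, 260.0], [231.0, 201.0]]
[-114.65330197  821.14860996  806.66667534]
top 303 115 [747. -19. 159.]
top 127 168 [592. 392.  62.]
top 449 207 [ 613. -414.   17.]
top 374 295 [ 370. -242.   41.]
top 185 160 [648. 271.   2.]
side 237 190 [737.  -1.  69.]
side 152 300 [580. 414.  59.]
side 355 168 [ 603. -396.   19.]
side 510 270 [  4.  72. 242.]
side 325 203 [ 556. -169.   20.]
side 245 265 [526. 190.  40.]
```

Both cameras agree, and the stud end of the mould points away from the robot (+x), so I go by what I see. Next, refined poses.

```bash
cat >> h.py <<'E'
def box(w):
    (c,s,a)=cv2.minAreaRect(w.astype(np.float32)); 
    if s[0]<s[1]: a+=90; s=s[::-1]
    a=(a+90)%180+90   # x axis of the thing, pointing back to robot (deg)
    if a>=270: a-=180
    return np.array(c),np.array(s),a
def mould(n,p,d):
    P=pts(n,d); x=np.linalg.norm(P[...,:2]-[535,178],axis=-1)<140
    m=(x&(abs(P[...,2]-40)<4)).astype(np.uint8); m=cv2.morphologyEx(m,cv2.MORPH_OPEN,np.ones((3,3)))
    k=max(cv2.findContours(m,0,1)[0],key=cv2.contourArea).reshape(-1,2)
    c,s,a=box(ray(n,k,40)[:,:2]); ux=np.array([np.cos(np.radians(a)),np.sin(np.radians(a))]); uy=np.array([-ux[1],ux[0]])
    q=np.stack([(P[...,:2]-c)@ux,(P[...,:2]-c)@uy],-1); z=P[...,2]
    hd=(abs(q[...,0]+45)<40)&(abs(q[...,1])<25)&(z>54)&(z<66); dw=(abs(q[...,0]-67)<18)&(abs(q[...,1])<15)&(z>47)&(z<60)
    print(n,'mould',c.round(1),s.round(1),round(a,2)); 
    for l,k in(('head',hd),('dowel',dw)):
        if k.sum(): print(l,k.sum(),'local min/max',q[k].min(0).round(1),q[k].max(0).round(1),'mean',q[k].mean(0).round(1),'z',z[k].mean().round(1))
    return c,a
E
python3 - <<'E'
from h import *
for n in('top','side'):
    f=np.load(n+'0.npz'); p,d=f['p'],f['d']; mould(n,p,d)
    P=pts(n,d); h=cv2.cvtColor(p,cv2.COLOR_RGB2HSV); near=np.linalg.norm(P[...,:2]-[560,-178],axis=-1)<100
    m=near&(h[...,1]<70)&(h[...,2]>70)&(P[...,2]<25)&(P[...,2]>-5)
    v,u=np.nonzero(m); print('plate',box(ray(n,np.c_[u,v],5)[:,:2]))
    g=near&(P[...,2]>33)&(P[...,2]<50); v,u=np.nonzero(g)
    print('grip',g.sum(),box(ray(n,np.c_[u,v],41)[:,:2]) if g.any() else 0)
    w=near&(h[...,1]>80)&(h[...,2]>110)&(h[...,0]<25)&(P[...,2]>25); v,u=np.nonzero(w); print(w.sum(),P[w].mean(0), P[w].min(0),P[w].max(0))
E
```

```text
top mould [535.4 178.6] [199.7 100.3] 171.15
head 101 local min/max [-74.4  -7.3] [-31.2   7.5] mean [-52.6  -0.2] z 60.0
dowel 13 local min/max [63.2 -3.6] [70.6  3.9] mean [67.  -0.1] z 53.0
plate (array([ 559.972229  , -178.74038696]), array([159.57385254,  50.06488037]), 164.24976348876953)
grip 98 (array([ 560.07244873, -177.14642334]), array([48.65239716, 12.20794582]), 164.66893768310547)
81 [ 559.90827284 -176.75398112   41.66490884] [ 537.71721586 -188.10446533   36.03461501] [ 581.80738299 -166.74220226   49.00465528]
side mould [532.9 180.9] [203.1 102.1] 170.93
head 81 local min/max [-76.2  -6.2] [-32.2   9.9] mean [-53.4   0.9] z 59.2
dowel 15 local min/max [63.7 -4.7] [70.   6.8] mean [65.8  1.4] z 51.0
plate (array([ 554.07452393, -170.15110779]), array([198.78695679, 197.43438721]), 130.68805313110352)
grip 66 (array([ 556.15289307, -172.05635071]), array([54.23148727, 19.90776825]), 163.61896514892578)
54 [ 554.33902362 -172.06517992   33.10201243] [ 534.07287493 -183.06152622   25.38349695] [ 584.83029569 -163.52202908   44.71937017]
```

```bash
cat >> h.py <<'E'
from scipy.spatial.transform import Rotation as Ro
def delta(pos,yaw,tilt=0):
    "tool-axis shift and turn from here to pos with tool x along yaw(deg), nose-down tilt(deg)"
    s=manip.read_state(); R0=Ro.from_euler('xyz',s['eef_rot']); R1=Ro.from_euler('z',yaw,degrees=True)*Ro.from_euler('x',180,degrees=True)*Ro.from_euler('y',tilt,degrees=True)
    print('t',round(s['clock'],2),'pos',s['eef_pos'].round(1),'F',s['wrist_force'].round(1),'gap',round(s['finger_gap'],1),'q6',s['joints'].round(2))
    print('d',R0.inv().apply(np.array(pos)-s['eef_pos']).round(1),'rv',(R0.inv()*R1).as_rotvec().round(3))
E
python3 -m creep '{"sx":[47, 94, 141, 188, 235], "sy":[-20, -39, -59, -78, -98], "sz":[0, 0, 0, 0, 0], "ax":[0, 0, 0, 0, 0], "ay":[0, 0, 0, 0, 0], "az":[-0.15, -0.3, -0.45, -0.6, -0.75]}' 60
python3 -c "
from h import *
delta([560,-177.5,150],164.5)"
```

```text
clock: 0.6
eef_pos: [369.9, -349.3, 224.1]
eef_rot: [-3.141, -0.0, 1.096]
wrist_force: [0.2, -0.9, -0.7]
finger_gap: 60.9
finger_force: 0.0
t 0.6 pos [ 369.9 -349.3  224.1] F [ 0.2 -0.9 -0.7] gap 60.9 q6 [-0.83  0.21  1.64  0.    1.3  -0.35]
d [239.7  90.5  74.2] rv [-0.    -0.    -1.775]
```

```bash
python3 -m creep '{"sx":[46, 92, 138, 184, 230], "sy":[17, 35, 52, 69, 87], "sz":[10, 20, 30, 40, 50], "ax":[0, 0, 0, 0, 0], "ay":[0, 0, 0, 0, 0], "az":[-0.15, -0.3, -0.45, -0.6, -0.75]}' 40 >/dev/null
python3 -m creep '{"sx":[0, 0, 0, 0, 0], "sy":[0, 0, 0, 0, 0], "sz":[0, 0, 0, 0, 0], "ax":[0, 0, 0, 0, 0], "ay":[0, 0, 0, 0, 0], "az":[-0.15, -0.3, -0.45, -0.6, -0.75]}' >/dev/null
python3 -m creep '{"sx":[0, 0, 0], "sy":[0, 0, 0], "sz":[0, 0, 0], "ax":[0, 0, 0], "ay":[0, 0, 0], "az":[-0.14, -0.275, -0.275]}'
python3 -c "
from h import *
delta([560,-177.5,28],164.5)"
```

```text
clock: 1.9
eef_pos: [551.5, -187.9, 174.1]
eef_rot: [3.142, -0.001, 2.867]
wrist_force: [-0.8, -0.8, 0.1]
finger_gap: 40.0
finger_force: 0.0
t 1.9 pos [ 551.5 -187.9  174.1] F [-0.8 -0.8  0.1] gap 40.0 q6 [-0.39  0.42  1.48 -0.    1.24 -1.69]
d [ -5.5  12.3 146.1] rv [ 0.    -0.001 -0.004]
```

```bash
python3 -m creep '{"sx":[-3, -5, -5.5, -5.5, -5.5], "sy":[6, 12, 12.3, 12.3, 12.3], "sz":[35, 75, 110, 130, 140], "ax":[0, 0, 0, 0, 0], "ay":[0, 0, 0, 0, 0], "az":[0, 0, -0.004, -0.004, -0.004]}' >/dev/null
python3 -m creep '{"sx":[0, 0], "sy":[0, 0], "sz":[5.5, 5.5], "ax":[0, 0], "ay":[0, 0], "az":[0, 0]}' >/dev/null
python3 -m creep '{"sx":[0, 0, 0, 0, 0], "sy":[0, 0, 0, 0, 0], "sz":[0, 0, 0, 0, 0], "ax":[0, 0, 0, 0, 0], "ay":[0, 0, 0, 0, 0], "az":[0, 0, 0, 0, 0]}' 5 60
python3 -m creep '{"sx":[0, 0], "sy":[0, 0], "sz":[0, 0], "ax":[0, 0], "ay":[0, 0], "az":[0, 0]}' 
python3 -c "
from h import *
delta([560,-177.5,28],164.5)"
```

```text
clock: 3.1
eef_pos: [560.5, -177.6, 29.4]
eef_rot: [3.142, 0.001, 2.869]
wrist_force: [-1.8, 2.0, 5.0]
finger_gap: 11.3
finger_force: 60.0
clock: 3.3
eef_pos: [560.5, -177.6, 29.4]
eef_rot: [3.142, 0.001, 2.869]
wrist_force: [-1.2, 1.7, 4.7]
finger_gap: 11.9
finger_force: 60.0
t 3.3 pos [ 560.5 -177.6   29.4] F [-1.2  1.7  4.7] gap 11.9 q6 [-0.37  0.61  1.57  0.    0.96 -1.67]
d [ 0.5 -0.1  1.4] rv [ 0.     0.001 -0.002]
```

```bash
python3 -m creep '{"sx":[0, 0, 0, 0, 0], "sy":[0, 0, 0, 0, 0], "sz":[-10, -40, -80, -120, -130], "ax":[0, 0, 0, 0, 0], "ay":[0, 0, 0, 0, 0], "az":[0, 0, 0, 0, 0]}'
python3 -c "
from h import *
delta([574.8,172.8,160],171.1)"
```

```text
clock: 3.8
eef_pos: [561.5, -178.1, 163.6]
eef_rot: [-3.141, 0.006, 2.869]
wrist_force: [0.5, -0.3, -3.2]
finger_gap: 11.4
finger_force: 60.0
t 3.8 pos [ 561.5 -178.1  163.6] F [ 0.5 -0.3 -3.2] gap 11.4 q6 [-0.37  0.44  1.48 -0.    1.22 -1.67]
d [ 81.8 341.5   2.9] rv [-0.001  0.006 -0.117]
```

```bash
python3 -m creep '{"sx":[7, 16, 26, 36, 46], "sy":[28, 68, 110, 152, 194], "sz":[0, 0, 0, 0, 0], "ax":[0, 0, 0, 0, 0], "ay":[0, 0, 0, 0, 0], "az":[-0.02, -0.04, -0.06, -0.08, -0.1]}' >/dev/null
python3 -m creep '{"sx":[8, 17, 25, 29, 29], "sy":[43, 86, 120, 138, 142], "sz":[0, 0, 0, 0, 0], "ax":[0, 0, 0, 0, 0], "ay":[0, 0, 0, 0, 0], "az":[-0.017, -0.017, -0.017, -0.017, -0.017]}' 
python3 -m creep '{"sx":[0, 0, 0, 0, 0], "sy":[0, 0, 0, 0, 0], "sz":[0, 0, 0, 0, 0], "ax":[0, 0, 0, 0, 0], "ay":[0.1, 0.22, 0.35, 0.47, 0.56], "az":[0, 0, 0, 0, 0]}' 
python3 -c "
from h import *
delta([574.8,172.8,150],171.1,35)"
```

```text
clock: 4.8
eef_pos: [563.2, 168.4, 157.6]
eef_rot: [-3.141, -0.002, 2.988]
wrist_force: [-0.5, -0.8, -3.0]
finger_gap: 11.6
finger_force: 60.0
clock: 5.3
eef_pos: [564.4, 165.2, 157.8]
eef_rot: [-3.141, -0.566, 2.984]
wrist_force: [-0.0, -0.5, -3.7]
finger_gap: 12.0
finger_force: 60.0
t 5.3 pos [564.4 165.2 157.8] F [-0.  -0.5 -3.7] gap 12.0 q6 [ 0.15  0.76  1.08  0.17  1.84 -1.26]
d [-11.9   9.1   1.7] rv [ 0.001  0.045 -0.002]
```

```bash
python3 -m creep '{"sx":[-6, -11.9, -11.9, -11.9], "sy":[5, 9.1, 9.1, 9.1], "sz":[0.8, 1.7, 1.7, 1.7], "ax":[0, 0, 0, 0], "ay":[0.02, 0.045, 0.045, 0.045], "az":[0, -0.002, -0.002, -0.002]}' >/dev/null
python3 - <<'E'
from h import *
delta([574.8,172.8,150],171.1,35)
o=[]
for n in('top','side'):
    p,d=manip.camera(n); np.savez(n+'1.npz',p=p,d=d); print(manip.read_state()['clock'])
    u,v=proj(n,[575,178,60])[0].astype(int); o.append(cv2.resize(p[v-50:v+50,u-50:u+50],(400,400),interpolation=2))
cv2.imwrite('pics/hover.png',np.hstack(o)[:,:,::-1])
E
```

```text
t 5.7 pos [574.5 173.4 150.5] F [-0.2 -0.6 -2.6] gap 11.4 q6 [ 0.16  0.82  1.01  0.19  1.89 -1.25]
d [-0.6 -0.5  0.2] rv [0.    0.006 0.001]
5.75
5.8
```

View pics/hover.png

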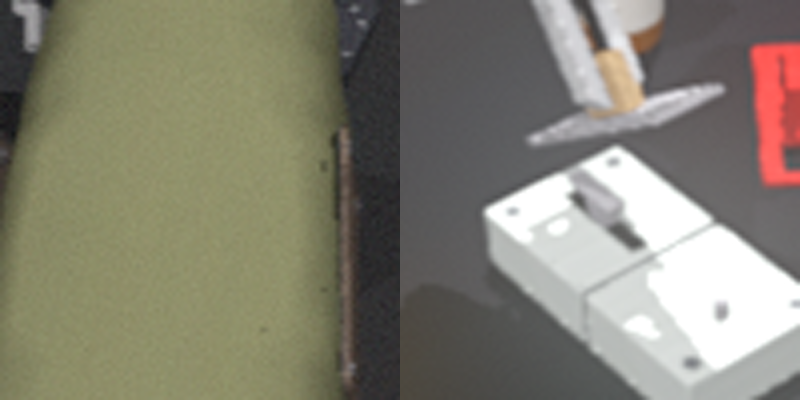

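Side half: plate held tilted, nose at (530,140) down-left, rear at (720,90), head at (598,198), dowel at (722,310); the top view is hidden by the arm. I check the plate's place in the hand from side depth.

```bash
cat >> h.py <<'E'
def inplate(n,d):
    "points in mould-parallel plate frame: tool-frame -> plate axes (x along nose-rear, z up) relative to grip point 5,0,28"
    s=manip.read_state(); R=Ro.from_euler('xyz',s['eef_rot']); P=pts(n,d).reshape(-1,3); q=R.inv().apply(P-s['eef_pos'])
    return np.c_[q[:,0]+5,-q[:,1],-q[:,2]+28]
E
python3 - <<'E'
from h import *
d=np.load('side1.npz')['d']; q=inplate('side',d)
m=(abs(q[:,0])<110)&(abs(q[:,1])<40)&(abs(q[:,2]-3)<12); a=q[m]
print(len(a)); print('x',np.percentile(a[:,0],[0,2,98,100]).round(1),'y',np.percentile(a[:,1],[0,2,98,100]).round(1),'z',np.percentile(a[:,2],[2,50,98]).round(1))
c=np.linalg.lstsq(np.c_[a[:,:2],np.ones(len(a))],a[:,2],rcond=None)[0]; print('plane',c.round(3))
E
```

```text
282
x [-70.9 -66.   85.   87.9] y [-23.3 -22.5  21.2  24.6] z [-1.8  2.7 13.7]
plane [-0.014  0.045  3.892]
```

```bash
python3 -m creep '{"sx":[-4, -9, -14, -18, -20], "sy":[0, 0, 0, 0, 0], "sz":[6, 13, 20, 25.5, 28.7], "ax":[0, 0, 0, 0, 0], "ay":[0, 0, 0, 0, 0], "az":[0, 0, 0, 0, 0]}' 
python3 -m creep '{"sx":[-0.6, -1.2, -1.7, -1.7], "sy":[0, 0, 0, 0], "sz":[0.8, 1.6, 2.5, 2.5], "ax":[0, 0, 0, 0], "ay":[0, 0, 0, 0], "az":[0, 0, 0, 0]}' 
python3 -c "
from h import *
delta([574.8,172.8,110.5],171.1,35)"
```

```text
clock: 6.3
eef_pos: [574.5, 174.1, 115.1]
eef_rot: [3.141, -0.606, 2.988]
wrist_force: [-0.6, -0.1, -3.3]
finger_gap: 11.9
finger_force: 60.0
clock: 6.7
eef_pos: [574.7, 174.1, 113.3]
eef_rot: [3.14, -0.605, 2.988]
wrist_force: [0.7, 1.1, -3.3]
finger_gap: 11.7
finger_force: 60.0
t 6.7 pos [574.7 174.1 113.3] F [ 0.7  1.1 -3.3] gap 11.7 q6 [ 0.16  0.85  1.04  0.18  1.83 -1.26]
d [-1.8 -1.3  2.2] rv [0.    0.006 0.002]
```

```bash
python3 -m creep '{"sx":[-0.5, -1.1, -1.6, -1.8, -1.8], "sy":[-0.4, -0.8, -1, -1, -1], "sz":[0.8, 1.6, 2.2, 2.5, 2.5], "ax":[0, 0, 0, 0, 0], "ay":[0, 0.004, 0.006, 0.006, 0.006], "az":[0, 0, 0, 0, 0]}' 
python3 -c "
from h import *
delta([574.8,172.8,110],171.1,35)"
```

```text
clock: 7.2
eef_pos: [574.6, 173.1, 110.0]
eef_rot: [3.14, -0.611, 2.988]
wrist_force: [0.2, -0.9, -3.2]
finger_gap: 11.7
finger_force: 60.0
t 7.2 pos [574.6 173.1 110. ] F [ 0.2 -0.9 -3.2] gap 11.7 q6 [ 0.16  0.86  1.04  0.18  1.83 -1.27]
d [-0.2 -0.2 -0.2] rv [ 0.    -0.     0.002]
```

```bash
python3 -m creep '{"sx":[0.8, 1.6, 2.5, 3.3, 4.1], "sy":[0, 0, 0, 0, 0], "sz":[0.6, 1.1, 1.7, 2.3, 2.9], "ax":[0, 0, 0, 0, 0], "ay":[0, 0, 0, 0, 0], "az":[0, 0, 0, 0, 0]}' | egrep 'pos|wrist'
python3 -m creep '{"sx":[0.8, 1.6, 2.5, 3.3, 4.1], "sy":[0, 0, 0, 0, 0], "sz":[0.6, 1.1, 1.7, 2.3, 2.9], "ax":[0, 0, 0, 0, 0], "ay":[0, 0, 0, 0, 0], "az":[0, 0, 0, 0, 0]}' | egrep 'pos|wrist'
python3 -m creep '{"sx":[0.8, 1.6, 2.5, 3.3, 3.3], "sy":[0, 0, 0, 0, 0], "sz":[0.6, 1.1, 1.7, 2.3, 2.3], "ax":[0, 0, 0, 0, 0], "ay":[0, 0, 0, 0, 0], "az":[0, 0, 0, 0, 0]}' | egrep 'pos|wrist'
```

```text
eef_pos: [569.5, 173.9, 110.1]
wrist_force: [1.0, 0.1, -3.2]
eef_pos: [564.6, 174.7, 110.0]
wrist_force: [0.1, -0.1, -2.3]
eef_pos: [560.6, 175.3, 110.1]
wrist_force: [-0.6, 0.2, -3.0]
```

Run:
```python
from h import *
p,d=manip.camera('side'); u,v=proj('side',[575,178,60])[0].astype(int)
cv2.imwrite('pics/hook.png',cv2.resize(p[v-35:v+35,u-50:u+50],(800,560),interpolation=2)[:,:,::-1])
```

```text
(no output)
```

View pics/hook.png

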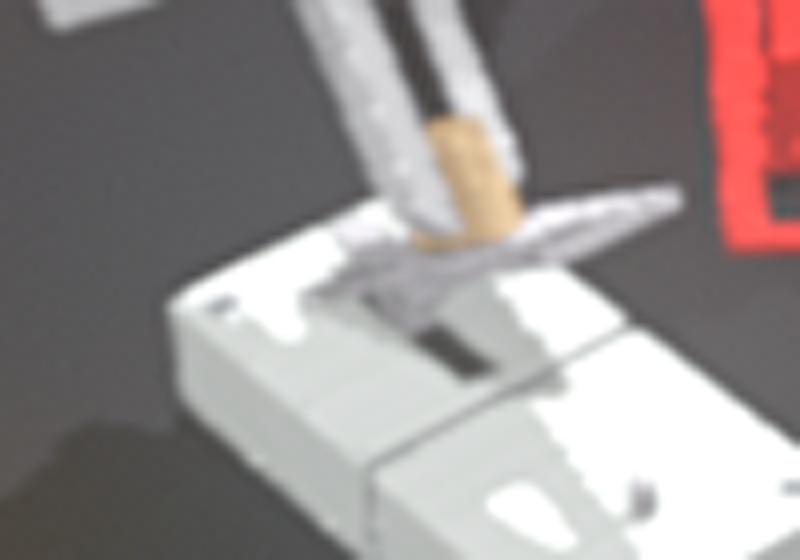

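The nose bar is down in front of the stud at (320,295), the stud's neck and slot show at (410,310)–(480,365), and there is no contact force yet. I keep creeping.

```bash
python3 -m creep '{"sx":[0.7, 1.3, 2, 2.5, 2.5], "sy":[0, 0, 0, 0, 0], "sz":[0.5, 0.9, 1.4, 1.7, 1.7], "ax":[0, 0, 0, 0, 0], "ay":[0, 0, 0, 0, 0], "az":[0, 0, 0, 0, 0]}' | egrep 'pos|wrist'
python3 -m creep '{"sx":[0.4, 0.8, 0.8], "sy":[0, 0, 0], "sz":[0.3, 0.6, 0.6], "ax":[0, 0, 0], "ay":[0, 0, 0], "az":[0, 0, 0]}' | egrep 'pos|wrist'
```

```text
eef_pos: [557.7, 175.8, 110.1]
wrist_force: [0.3, -0.2, -3.1]
eef_pos: [556.7, 175.9, 110.1]
wrist_force: [-0.5, -0.6, -3.5]
```

```bash
python3 -m creep '{"sx":[0.2, 0.4, 0.6, 0.8, 0.8], "sy":[0, 0, 0, 0, 0], "sz":[0.15, 0.3, 0.4, 0.6, 0.6], "ax":[0, 0, 0, 0, 0], "ay":[0, 0, 0, 0, 0], "az":[0, 0, 0, 0, 0]}' | egrep 'pos|wrist'
python3 -m creep '{"sx":[0.2, 0.4, 0.6, 0.6], "sy":[0, 0, 0, 0], "sz":[0.15, 0.3, 0.4, 0.4], "ax":[0, 0, 0, 0], "ay":[0, 0, 0, 0], "az":[0, 0, 0, 0]}' | egrep 'pos|wrist'
```

```text
eef_pos: [555.7, 176.0, 110.0]
wrist_force: [-1.3, -0.1, -2.5]
eef_pos: [555.0, 176.2, 110.0]
wrist_force: [0.1, 0.1, -3.4]
```

```bash
for i in 1; do :; done
python3 -m creep '{"sx":[0.2, 0.4, 0.4], "sy":[0, 0, 0], "sz":[0.15, 0.3, 0.3], "ax":[0, 0, 0], "ay":[0, 0, 0], "az":[0, 0, 0]}' | egrep 'pos|wrist'
python3 -m creep '{"sx":[0.2, 0.4, 0.4], "sy":[0, 0, 0], "sz":[0.15, 0.3, 0.3], "ax":[0, 0, 0], "ay":[0, 0, 0], "az":[0, 0, 0]}' | egrep 'pos|wrist'
```

```text
eef_pos: [554.5, 176.3, 110.0]
wrist_force: [0.5, -0.6, -3.0]
eef_pos: [554.1, 176.3, 110.0]
wrist_force: [1.9, -0.3, -3.2]
```

```bash
python3 -m creep '{"sx":[0.2, 0.4, 0.4], "sy":[0, 0, 0], "sz":[0.15, 0.3, 0.3], "ax":[0, 0, 0], "ay":[0, 0, 0], "az":[0, 0, 0]}' | egrep 'pos|wrist'
```

```text
eef_pos: [553.7, 176.3, 110.0]
wrist_force: [3.4, 0.1, -2.6]
```

```bash
python3 -m creep '{"sx":[0.2, 0.4, 0.4], "sy":[0, 0, 0], "sz":[0.15, 0.3, 0.3], "ax":[0, 0, 0], "ay":[0, 0, 0], "az":[0, 0, 0]}' | egrep 'pos|wrist'
```

```text
eef_pos: [553.4, 176.4, 110.0]
wrist_force: [5.2, -0.7, -3.7]
```

```bash
python3 -m creep '{"sx":[0, 0], "sy":[0, 0], "sz":[0, 0], "ax":[0, 0], "ay":[0, 0], "az":[0, 0]}' | egrep 'pos|wrist'
python3 -c "
from h import *
delta([553,176.3,110],171.1,35)"
```

```text
eef_pos: [553.4, 176.4, 110.0]
wrist_force: [6.2, -0.9, -3.7]
t 11.85 pos [553.4 176.4 110. ] F [ 6.2 -0.9 -3.7] gap 12.0 q6 [ 0.17  0.81  1.12  0.19  1.79 -1.26]
d [ 0.3 -0.2  0.2] rv [0.    0.001 0.002]
```

```bash
cat >> h.py <<'E'
H=28.7
def level(th,ez,e=None,back=0.3):
    "delta to plate tilt th(deg), eye edge ez above mould top; e = edge local x"
    s=manip.read_state(); a=np.radians(171.1); ux=np.array([np.cos(a),np.sin(a)]); uy=np.array([-ux[1],ux[0]]); c0=np.array([535.2,179])
    t0=-s['eef_rot'][1]; t=np.radians(th); l=s['eef_pos'][:2]-c0
    print('tilt',np.degrees(t0).round(2),'edge x',(l@ux-69*np.cos(t0)+H*np.sin(t0)).round(2),'y',(l@uy).round(2),'ez',(s['eef_pos'][2]-40-69*np.sin(t0)-H*np.cos(t0)).round(2))
    if e is None: return
    X=e-back+69*np.cos(t)-H*np.sin(t); p=c0+X*ux+0.0*uy
    delta([*p,40+ez+69*np.sin(t)+H*np.cos(t)],171.1,th)
E
python3 -c "
from h import *
level(35,0); level(28,5.2,-58.4)"
```

```text
tilt 34.94 edge x -58.49 y -0.24 ez 6.98
tilt 34.94 edge x -58.49 y -0.24 ez 6.98
t 11.85 pos [553.4 176.4 110. ] F [ 6.2 -0.9 -3.7] gap 12.0 q6 [ 0.17  0.81  1.12  0.19  1.79 -1.26]
d [ 1.8 -0.2  9.9] rv [ 0.001 -0.121  0.002]
```

```bash
python3 -m creep '{"sx":[0.3, 0.7, 1, 1.4, 1.7], "sy":[0, -0.1, -0.1, -0.2, -0.2], "sz":[2, 4, 6, 8, 9.8], "ax":[0, 0, 0, 0, 0], "ay":[-0.024, -0.048, -0.073, -0.097, -0.121], "az":[0, 0, 0, 0, 0.002]}' | egrep wrist
python3 -c "
from h import *
level(21,4.2,-58.5)"
```

```text
wrist_force: [3.9, 0.4, -1.4]
tilt 27.95 edge x -58.71 y -0.13 ez 5.55
t 12.35 pos [546.3 177.4 103.3] F [ 3.9  0.4 -1.4] gap 11.5 q6 [ 0.18  0.73  1.23  0.16  1.64 -1.26]
d [ 2.2 -0.1  9.7] rv [ 0.001 -0.121 -0.   ]
```

```bash
python3 -m creep '{"sx":[0.4, 0.9, 1.3, 1.8, 2.2], "sy":[0, 0, 0, -0.1, -0.1], "sz":[1.9, 3.9, 5.8, 7.8, 9.7], "ax":[0, 0, 0, 0, 0], "ay":[-0.024, -0.048, -0.073, -0.097, -0.121], "az":[0, 0, 0, 0, 0]}' | egrep wrist
python3 -c "
from h import *
level(14,3.4,-58.5)"
```

```text
wrist_force: [4.5, -0.9, -0.8]
tilt 21.03 edge x -58.72 y -0.03 ez 4.12
t 12.85 pos [539.8 178.3  95.7] F [ 4.5 -0.9 -0.8] gap 11.8 q6 [ 0.2   0.66  1.34  0.13  1.48 -1.25]
d [ 2.7 -0.   9.3] rv [ 0.    -0.123 -0.   ]
```

```bash
python3 -m creep '{"sx":[0.5, 1, 1.5, 2, 2.6], "sy":[0, 0, 0, 0, 0], "sz":[1.9, 3.7, 5.6, 7.4, 9.3], "ax":[0, 0, 0, 0, 0], "ay":[-0.024, -0.049, -0.074, -0.098, -0.123], "az":[0, 0, 0, 0, 0]}' | egrep wrist
python3 -c "
from h import *
level(8.5,2.6,-58.5)"
```

```text
wrist_force: [4.6, -1.0, -1.2]
tilt 13.99 edge x -58.79 y -0.01 ez 3.36
t 13.35 pos [534.  179.2  87.9] F [ 4.6 -1.  -1.2] gap 11.7 q6 [ 0.22  0.59  1.45  0.09  1.33 -1.23]
d [ 2.2 -0.   7.5] rv [ 0.    -0.096 -0.   ]
```

```bash
python3 -m creep '{"sx":[0.5, 1.1, 1.6, 2.2], "sy":[0, 0, 0, 0], "sz":[1.9, 3.7, 5.6, 7.5], "ax":[0, 0, 0, 0], "ay":[-0.024, -0.048, -0.072, -0.096], "az":[0, 0, 0, 0]}' | egrep wrist
python3 - <<'E'
from h import *
level(4,1.5,-58.5)
p,d=manip.camera('side'); np.savez('side2.npz',p=p,d=d); u,v=proj('side',[530,178,50])[0].astype(int)
cv2.imwrite('pics/lev.png',cv2.resize(p[v-35:v+35,u-50:u+50],(800,560),interpolation=2)[:,:,::-1])
E
```

```text
wrist_force: [4.4, -0.8, -0.5]
tilt 8.49 edge x -58.87 y -0.02 ez 2.62
t 13.75 pos [530.1 179.8  81.2] F [ 4.4 -0.8 -0.5] gap 11.6 q6 [ 0.24  0.55  1.53  0.06  1.2  -1.2 ]
d [ 1.9 -0.   6.6] rv [ 0.    -0.078 -0.   ]
```

View pics/lev.png

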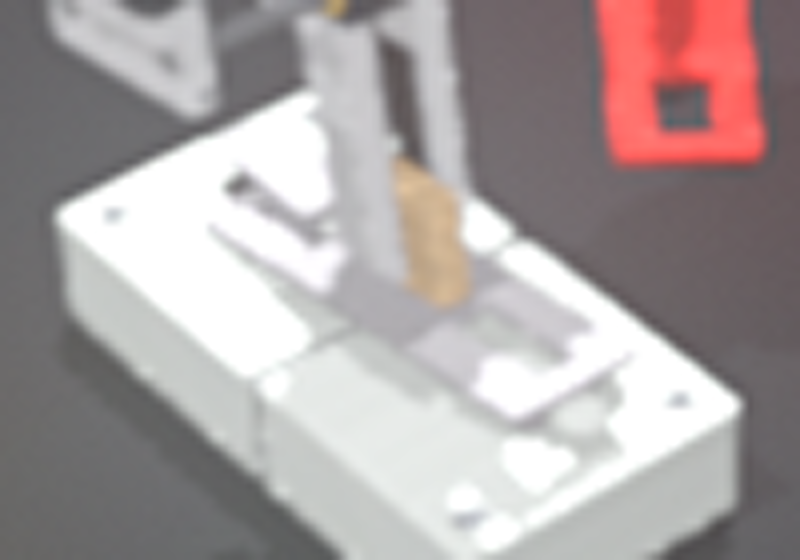

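Plate nearly level along the mould, head showing through the eye at about (290,200), rear slot at (515,340) coming down over the dowel. Forces are light.

```bash
python3 -m creep '{"sx":[0.4, 0.8, 1.2, 1.6, 1.9], "sy":[0, 0, 0, 0, 0], "sz":[1.3, 2.6, 4, 5.3, 6.6], "ax":[0, 0, 0, 0, 0], "ay":[-0.016, -0.031, -0.047, -0.062, -0.078], "az":[0, 0, 0, 0, 0]}' | egrep wrist
python3 -c "
from h import *
level(0,0.8,-58.7)"
```

```text
wrist_force: [5.8, -0.9, -0.3]
tilt 4.02 edge x -58.91 y -0.0 ez 1.33
t 14.3 pos [527.4 180.2  74.8] F [ 5.8 -0.9 -0.3] gap 11.3 q6 [ 0.25  0.51  1.6   0.03  1.1  -1.18]
d [ 1.7 -0.   5.4] rv [ 0.   -0.07 -0.  ]
```

```bash
python3 -m creep '{"sx":[0.3, 0.6, 0.9, 1.2, 1.5], "sy":[0, 0, 0, 0, 0], "sz":[1.1, 2.2, 3.2, 4.3, 5.3], "ax":[0, 0, 0, 0, 0], "ay":[-0.014, -0.028, -0.042, -0.056, -0.07], "az":[0, 0, 0, 0, 0]}' | egrep wrist
python3 -c "
from h import *
level(0,0,-58.7)"
```

```text
wrist_force: [5.5, -0.3, 0.7]
tilt 0.04 edge x -59.06 y 0.04 ez 0.78
t 14.8 pos [525.4 180.5  69.5] F [ 5.5 -0.3  0.7] gap 11.1 q6 [ 0.26  0.49  1.65  0.    1.01 -1.15]
d [0.1 0.  0.8] rv [ 0.    -0.001 -0.001]
```

```bash
python3 -m creep '{"sx":[0, 0, 0], "sy":[0, 0, 0], "sz":[0.2, 0.3, 0.3], "ax":[0, 0, 0], "ay":[0, 0, 0], "az":[0, 0, 0]}' | egrep 'pos|wrist'
```

```text
eef_pos: [525.4, 180.5, 69.4]
wrist_force: [4.5, -0.7, 2.2]
```

```bash
python3 -m creep '{"sx":[0, 0, 0], "sy":[0, 0, 0], "sz":[0.2, 0.3, 0.3], "ax":[0, 0, 0], "ay":[0, 0, 0], "az":[0, 0, 0]}' | egrep 'pos|wrist'
python3 -c "
from h import *
s=manip.read_state(); print(s['moment'],s['eef_rot'])"
```

```text
eef_pos: [525.4, 180.5, 69.4]
wrist_force: [2.8, -1.6, 7.0]
[-0.2455337  -0.76713238  0.00974492] [ 3.14141936e+00 -1.50380178e-03  2.98576521e+00]
```

```bash
python3 -m creep '{"sx":[0, 0, 0], "sy":[0, 0, 0], "sz":[-0.2, -0.3, -0.3], "ax":[0, 0, 0], "ay":[0, 0, 0], "az":[0, 0, 0]}' | egrep 'pos|wrist'
python3 -m creep '{"sx":[0, 0, 0, 0, 0], "sy":[0, 0, 0, 0, 0], "sz":[0, 0, 0, 0, 0], "ax":[0, 0, 0, 0, 0], "ay":[0, 0, 0, 0, 0], "az":[0, 0, 0, 0, 0]}' 40 | egrep 'pos|wrist|gap'
python3 -m creep '{"sx":[0, 0, 0, 0, 0], "sy":[0, 0, 0, 0, 0], "sz":[-5, -20, -45, -80, -110], "ax":[0, 0, 0, 0, 0], "ay":[0, 0, 0, 0, 0], "az":[0, 0, 0, 0, 0]}' | egrep 'pos|wrist'
python3 -m creep '{"sx":[45, 90, 130, 160, 160], "sy":[0, 0, 0, 0, 0], "sz":[-10, -20, -30, -30, -30], "ax":[0, 0, 0, 0, 0], "ay":[0, 0, 0, 0, 0], "az":[0, 0, 0, 0, 0]}' | egrep 'pos|wrist'
python3 - <<'E'
from h import *
o=[]
for n in('top','side'):
    p,d=manip.camera(n); np.savez(n+'3.npz',p=p,d=d)
    u,v=proj(n,[535,178,50])[0].astype(int); o.append(cv2.resize(p[v-50:v+50,u-50:u+50],(400,400),interpolation=2))
cv2.imwrite('pics/end.png',np.hstack(o)[:,:,::-1])
E
```

```text
eef_pos: [525.4, 180.5, 69.4]
wrist_force: [3.0, -1.1, 5.0]
eef_pos: [525.1, 180.5, 69.0]
wrist_force: [0.4, -0.4, 0.6]
finger_gap: 39.8
eef_pos: [525.5, 180.5, 181.2]
wrist_force: [0.2, 1.2, -0.2]
eef_pos: [365.3, 205.7, 210.5]
wrist_force: [-0.3, -0.1, -0.1]
```

View pics/end.png

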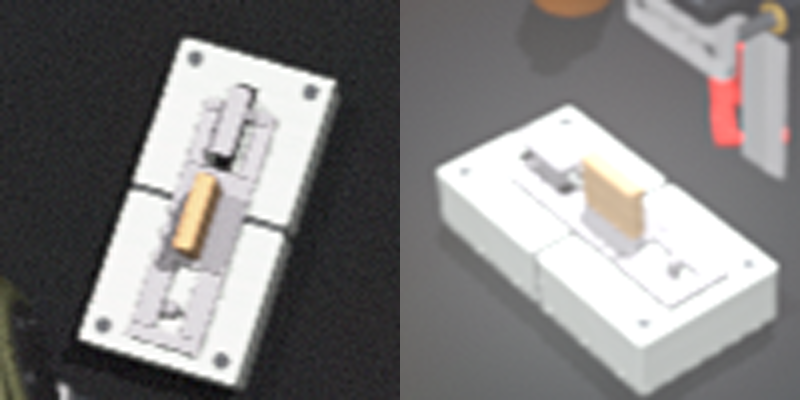

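Both views show the plate flat. The head comes up through the eye, top half (230,120), and the dowel sits in the rear slot, top half (170,310) and side half (680,268). The gripper is clear.

```bash
python3 -c "
from cell import manip
print(manip.read_state()['clock'], manip.sign_off())"
```

```text
the job is handed in; nothing more can be done
17.3 None
```

The tie plate is hooked under the stud head, was drawn snug with about a 6 N pull, and now lies flat with its rear slot over the dowel; I let go of it and handed the job in at 17.3 s.

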